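Put away the grinder's wheel-change set

TASK

Put away the grinder's wheel-change set: seat the large flange, the small flange and the dressing stick fully down in the plywood holder cut to fit each one. Stand the wood block upright on the floor of the packing box, square in the empty gap beside the spare grinding wheel so that the wheel cannot slide across, and leave the wheel lying flat in its box.

Things in the scene. Friction and masses are not known exactly. Their poses are not given: they have to be found in the camera images.
- flange_large: Loose steel wheel flange, standing hub up on the table: disc 72 mm diameter, 10 mm thick, with a central round hub 32 mm diameter on top, 38 mm total height, about 0.45 kg. Easily gripped by the hub. Origin at the centre of its underside, z up.
- flange_small: Loose steel wheel flange of the same form but smaller disc: disc 50 mm diameter, 10 mm thick, the same hub 32 mm diameter, 38 mm total height, about 0.30 kg. Origin at the centre of its underside, z up.
- dressing_stick: Loose dark grey abrasive bar lying flat, 110 mm long (its x axis), 25 mm wide (y) and 25 mm high (z), about 0.16 kg. Origin at the centre of its underside.
- wood_block: Loose brown wood block standing on the table, 38 mm (its x axis) by 64 mm (y), 60 mm high (z), about 0.10 kg. Origin at the centre of its underside.
- spare_wheel: Reddish grey grinding wheel, 76 mm diameter, 20 mm thick, lying loose and flat on the floor of the packing box, against its -x end; to be left there. Origin at the centre of its underside.
- holder_large: Fixed plywood holder for the large flange: plate 104 x 104 mm, 20 mm high, with a round recess 88 mm diameter, 8 mm deep, at its centre (recess floor, dark, 12 mm above the table). Origin at the centre of its underside, so right under the recess's centre.
- holder_small: Fixed plywood holder for the small flange: plate 104 x 104 mm, 20 mm high, with a round recess 66 mm diameter, 8 mm deep, at its centre (recess floor, dark, 12 mm above the table). Origin at the centre of its underside.
- holder_slot: Fixed plywood holder for the dressing stick: plate 142 mm (its x axis) by 57 mm (y), 20 mm high, with a rectangular recess 126 mm (x) by 41 mm (y), 8 mm deep, at its centre (recess floor, dark, 12 mm above the table). Origin at the centre of its underside.
- wheel_box: Fixed open wooden packing box, outside 140 mm (its x axis) by 92 mm (y), 30 mm high, walls and floor 6 mm thick. The spare wheel fills its -x end; the empty gap at its +x end reaches from about x = 14 mm to x = 64 mm in the box's frame (middle at x = 39 mm, y = 0) and takes the wood block with the block's 38 mm side along the box's x axis. Origin at the centre of its underside.
Things that resemble listed ones, but are neither listed nor needed, are in the scene too. There is more than one size of the wood_block; the one meant has the size given above. Leave any red look-alike of the flange_small alone.

How it is judged:
At the end, for the whole second after the job is handed in: Flanges and stick lie flat on the floors of their own recesses (12 mm of centre, tilt 0.1 rad, stick 0.2 rad of the slot). Block upright on the box floor in the gap (box x 25-50, y +-15 mm, tilt 0.12, 0.35 rad of square). Wheel flat on the box floor, box x -30 to -5 mm. All at rest (horizontal distance between flange_large and holder_large below 0.012 m and z of flange_large in the frame of holder_large between 0.009 and 0.015 m and angle between each of flange_large, flange_small, dressing_stick, spare_wheel's own z axis and vertical below 0.1 rad and horizontal distance between flange_small and holder_small below 0.012 m and z of flange_small in the frame of holder_small between 0.009 and 0.015 m and horizontal distance between dressing_stick and holder_slot below 0.012 m and z of dressing_stick in the frame of holder_slot between 0.009 and 0.015 m and angle between the x axis of dressing_stick and the x axis of holder_slot, either way round below 0.2 rad and x of wood_block in the frame of wheel_box between 0.025 and 0.05 m and y of wood_block in the frame of wheel_box between -0.015 and 0.015 m and z of wood_block in the frame of wheel_box between 0.003 and 0.01 m and angle between wood_block's own z axis and vertical below 0.12 rad and angle between the x axis of wood_block and the x axis of wheel_box, either way round below 0.35 rad and x of spare_wheel in the frame of wheel_box between -0.03 and -0.005 m and z of spare_wheel in the frame of wheel_box between 0.003 and 0.01 m and linear speed of each of flange_large, flange_small, dressing_stick, wood_block, spare_wheel below 0.02 m/s and angular speed of each of flange_large, flange_small, dressing_stick, wood_block, spare_wheel below 0.2 rad/s); the robot touches nothing.
It also fails if it takes over 109 s, if anything falls off the work surface, if the arm or the gripper's body presses on something with over 40 N, if the wrist force passes 120 N, or if a joint passes its speed limit or range.

ROBOT

A 6-joint arm with a two-finger parallel gripper is mounted at the origin on the work surface. World frame = base frame: x ahead of the robot, y to its left, z up, the work surface at z = 0. Lengths are in m, angles in rad, forces in N, time in s.
With the tool pointing down it reaches from about 0.3 to 0.775 m from the base axis. Payload 14.6 kg.
Tool frame: the origin (TCP) lies at the very end of the fingers, on their centre line; the grasp point (between the pads) lies 19 mm behind it; z points along the fingers, y is the line along which they close (so a half turn about z gives the same grasp; the last joint's range is limited). The gripper opens to 94 mm and grips with 3 to 60 N. Pads are 16 mm wide; open, the fingers measure 119 mm over their backs; the gripper's body (75 mm by 177 mm) begins 78 mm behind the grasp point.
Start: joints at [1.232, 0.3, 1.521, -0, 1.321, -0.067], TCP at [0.148, 0.53, 0.205] pointing down, gripper open.
Joint ranges: [-3.03, 3.03], [-0.79, 2.21], [0.23, 2.52], [-1.04, 4.18], [0, 3.07], [-2.55, 2.55]. Speed limits (rad/s): [2.22, 2.22, 2.57, 3.14, 3.14, 3.14].

INTERFACE

Orientations are given as a 3x3 rotation matrix whose columns are the frame's x, y, z axes.
In Python, from rig import r, vision, ticket gives the robot as it stands.
- The arm moves only by the shell command python3 -m jog 'ROWS' [OPENING] [FORCE]. ROWS is JSON, one flat list of numbers, 6 for each row, row after row: the shift along the tool's x, y, z in mm, then the turn, a rotation vector about the tool's x, y, z in rad. In form: [tx, ty, tz, rx, ry, rz, tx, ty, tz, rx, ry, rz, ...]. A call has 1 to 20 rows; each row is the pose to reach, as a shift and turn from the pose commanded when the call began, along the tool's axes at that moment; what a row does not reach only later rows make up. A row lasts 1/10 s, in which the tool goes at most 50 mm and 8.59 degrees, less where a joint would pass 70% of its speed; a pose out of reach is approached as far as the arm can. A call with a gripper value outside its range is refused whole. OPENING is the finger opening in mm, from 0 to 94, set as the call begins (- or left out, the last holds). The fingers move at their own pace and stop on an object; FORCE is the grip in N (left out, the last holds). Time passes only in rows, so rows that repeat a pose let the fingers close. It gives the time, the measured TCP pose, the force, the opening and the grip force at its end, in the units of the state.
- r.state(): the state, without advancing time (a new reading comes with each control period).
- vision.grab_frame(name): name is "scene" or "side" or "wrist"; returns a dict with "img" (420x560x3 uint8, red, green, blue), "depth" (420x560 float32, m along the optical axis (not along the pixel's ray), 0 where there is no reading), "mtx" (3x3 intrinsics, pixels), "eye" and "orientation" of the camera in the world. Camera axes: x right, y down, z forward; pixel columns grow to the right and rows downward; lengths in m; the calibration is good to about 2 mm. A picture is of the moment at which its call begins.
- ticket.close_job(): hands the job in; it is judged then, once.
The state is a dict: "time_s": time; "joint_positions": joint angles; "joint_vel": joint speeds; "tau": joint torques, N m; "ee_pos": TCP position; "tool_rot": TCP orientation; "force": force on the tool from outside, world axes, zero at the start; "moment": the same for the moment, N m; "grip_width": opening from 0.0 (shut) to 1.0 (fully open); "gripper_force": force on a finger pad.
Only numpy, scipy, OpenCV 4.12 (cv2) and the standard library are available. Lean on these libraries where they do the work, as an engineer would, in place of code of your own. Each camera call takes 0.05 s, during which the arm holds its last target. There are 200 camera calls.

## Working session

There is one attempt and no reset: what is moved stays moved. The work goes in short steps, Python scripts to look and compute and a shell command to move; the robot and the scene stay as the last step left them, time stands still between calls to the robot, and variables do not carry over. Pictures are saved under pics/ and viewed, at most 14 in all, crops included, and the job is handed in when it is done.

```bash
ls; mkdir -p pics; cat > h.py <<'E'
import numpy as np,cv2
from rig import r,vision,ticket
def grab(n):
    f=vision.grab_frame(n);return f
def cloud(f):
    d=f["depth"];K=np.array(f["mtx"]);v,u=np.indices(d.shape)
    p=np.stack([(u-K[0,2])/K[0,0]*d,(v-K[1,2])/K[1,1]*d,d],-1)
    return p@np.array(f["orientation"]).T+np.array(f["eye"])
def save(f,n): cv2.imwrite(f"pics/{n}.png",f["img"][:,:,::-1])
E
python3 - <<'E'
from h import *
for n in("scene","side","wrist"):
    f=grab(n);save(f,n+"0");np.savez(n+"0.npz",**f);print(n,np.round(f["eye"],3),np.round(f["orientation"],2).tolist())
print(r.state())
E
```

```text
pics
scene [1.061 0.593 0.763] [[-0.72, 0.47, -0.51], [0.69, 0.49, -0.53], [-0.0, -0.74, -0.68]]
side [0.303 0.584 0.742] [[-0.94, -0.24, 0.23], [-0.33, 0.7, -0.64], [-0.01, -0.68, -0.74]]
wrist [0.081 0.549 0.384] [[0.27, 0.94, 0.23], [0.96, -0.26, -0.06], [-0.0, 0.24, -0.97]]
{'time_s': 0.15, 'joint_positions': array([ 1.23239293e+00,  3.00328877e-01,  1.52142890e+00, -9.36193882e-06,
        1.32073385e+00, -6.66100496e-02]), 'joint_vel': array([-0.00053632, -0.00033781, -0.00355084, -0.00065553, -0.00116034,
        0.00027391]), 'tau': array([-1.99842511e-04, -5.31963372e+01, -3.52817202e+01,  7.07470556e-02,
        2.37264123e-02, -5.33473690e-05]), 'ee_pos': array([0.14759458, 0.5296122 , 0.20502873]), 'tool_rot': array([[-9.63291622e-01,  2.68457013e-01, -2.89887711e-04],
       [ 2.68457165e-01,  9.63291247e-01, -8.51004598e-04],
       [ 5.07881422e-05, -8.97588032e-04, -9.99999596e-01]]), 'force': array([ 0.4313923 ,  0.12953656, -0.08640219]), 'moment': array([ 0.01473099, -0.02198694, -0.0052654 ]), 'gripper_force': 0.0, 'grip_width': 0.9998546420438188}
```

View pics/scene0.png

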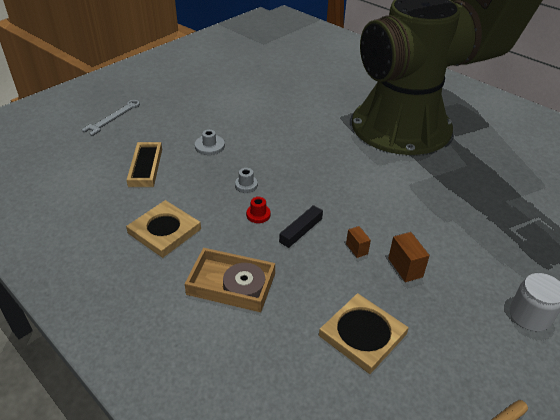

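View pics/side0.png

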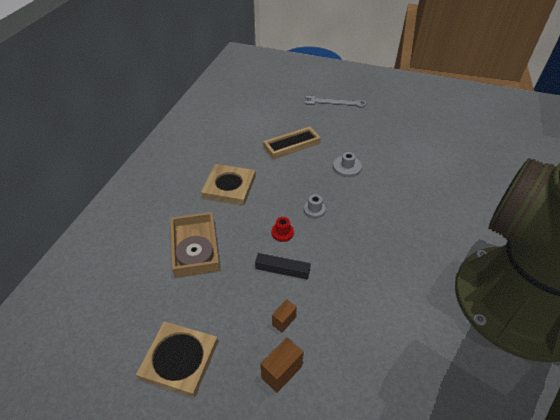

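The scene view shows the large flange at (209,143), small grey flange (246,180), red decoy (258,210), stick (302,226), small block decoy (358,241) and larger block (408,257). The slot holder is at (145,163), small holder (163,226), box (230,278) with the wheel at (244,278), and large holder (363,331). The side view agrees.

```bash
cat > m.py <<'E'
from h import *
# top-down height map from both cameras, 1 mm cells, x:0..0.9 y:-0.6..0.6
P=[]
for n in("scene","side"):
    f=np.load(n+"0.npz");p=cloud(f).reshape(-1,3)[f["depth"].ravel()>0];P.append(p)
seeds=dict(fl=(209,134),fs=(246,173),red=(258,203),stick=(302,222),b1=(357,234),b2=(407,243),hs=(131,182),hsm=(140,229),box=(189,290),hl=(330,331),wheel=(262,280))
f=np.load("scene0.npz");C=cloud(f)
for n in(0,1):
    p=P[n];m=(p[:,2]>.006)&(p[:,2]<.12)&(p[:,0]>.25)&(abs(p[:,1])<.6)
    q=p[m];g=np.zeros((300,500),np.uint8);ij=((q[:,:2]-[0.2,-.6])/.003).astype(int)
    ok=(ij[:,0]<300)&(ij[:,1]<500);q=q[ok];ij=ij[ok];g[ij[:,0],ij[:,1]]=1
    g=cv2.morphologyEx(g,cv2.MORPH_CLOSE,np.ones((3,3)))
    k,L=cv2.connectedComponents(g)
    print("cam",n)
    for i in range(1,k):
        s=q[L[ij[:,0],ij[:,1]]==i]
        if len(s)<60: continue
        zt=np.percentile(s[:,2],97);top=s[s[:,2]>zt-.004]
        R=cv2.minAreaRect((s[:,:2]*1000).astype(np.float32));T=cv2.minAreaRect((top[:,:2]*1000).astype(np.float32))
        print(len(s),"z%.0f"%(zt*1e3),"all",np.round(R[0]),np.round(R[1]),round(R[2]),"top",np.round(T[0],1),np.round(T[1],1),round(T[2],1))
E
python3 m.py
```

```text
cam 0
2254 z78 all [334. 501.] [68. 64.] 45 top [332.4 498.3] [64.5 52.5] 23.8
513 z40 all [ 403. -263.] [71. 70.] 50 top [ 403.4 -264.6] [33.6 31.6] 10.5
1357 z63 all [393. 289.] [68. 41.] 65 top [392.9 288.6] [65.6 40.6] 64.6
761 z28 all [458.  86.] [113.  28.] 5 top [458.2  84.9] [112.7  26.7] 5.3
511 z43 all [418. 196.] [45. 29.] 70 top [418.7 195.4] [43.6 26.3] 67.9
237 z11 all [ 498. -535.] [180.  41.] 11 top [ 498.3 -534.5] [179.8  40.6] 11.0
390 z40 all [443. -92.] [42. 48.] 45 top [440.9 -93.7] [30.3 30.7] 51.0
440 z40 all [491.  -5.] [44. 50.] 40 top [487.5  -7.8] [33.9 28.5] 45.7
1155 z22 all [ 560. -306.] [150.  59.] 46 top [ 560.6 -304.8] [147.2  58. ] 45.8
411 z22 all [532. 566.] [20. 60.] 77 top [531.3 566.2] [15.4 58.8] 77.7
3758 z23 all [568. 327.] [107. 106.] 2 top [568. 327.] [107.1 104.7] 2.1
3593 z32 all [652.  92.] [ 96. 141.] 29 top [651.8  91.7] [ 95.8 141.1] 29.2
2257 z23 all [ 656. -105.] [109. 109.] 4 top [ 656.7 -104.6] [106.7 107.3] 5.7
cam 1
1403 z62 all [393. 288.] [65. 39.] 66 top [393.1 287.2] [64.2 38.5] 65.3
490 z39 all [ 404. -265.] [70. 68.] 10 top [ 404.4 -268.1] [27.2 33.4] 12.0
831 z27 all [459.  83.] [110.  28.] 6 top [459.2  83.9] [109.5  27.1] 4.8
501 z41 all [420. 193.] [44. 26.] 70 top [420.  193.7] [43.  25.8] 67.9
197 z10 all [ 501. -538.] [176.  39.] 13 top [ 501.  -537.6] [175.8  38.6] 13.0
364 z40 all [441. -93.] [48. 42.] 15 top [441.2 -96.3] [31.5 28.9] 71.2
397 z40 all [488.  -5.] [47. 43.] 24 top [490.1  -9.9] [27.8 33.2] 18.8
959 z22 all [ 562. -307.] [145.  64.] 47 top [ 561.9 -306.1] [142.6  62.3] 46.4
3756 z22 all [569. 325.] [105. 106.] 2 top [569.7 325.3] [104.8 105.2] 2.1
2373 z31 all [653.  90.] [ 92. 144.] 30 top [653.4  90.4] [ 92.  144.5] 29.5
1533 z22 all [ 658. -106.] [105. 109.] 6 top [ 657.9 -106. ] [105.2 109.1] 5.9
```

View pics/wrist0.png

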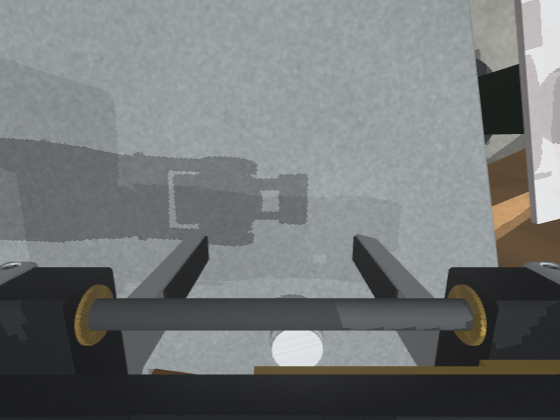

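```bash
cat >> h.py <<'E'
def to(x,y,z,yaw,s=None):
    """print row (mm, rad) to bring TCP to x,y,z (mm) with closing line at yaw (deg, mod 180), tool down"""
    from scipy.spatial.transform import Rotation as Ro
    s=s or r.state();R=np.array(s["tool_rot"]);p=np.array(s["ee_pos"])*1e3
    q1=np.degrees(np.arctan2(y,x)); yaw=q1+(yaw-q1+90)%180-90
    t=np.radians(yaw);Y=np.array([np.cos(t),np.sin(t),0]);Z=np.array([0,0,-1.]);T=np.stack([np.cross(Y,Z),Y,Z],1)
    print("at",np.round(p,1),"yaw",round(float(np.degrees(np.arctan2(R[1,1],R[0,1]))),1),"-> row",np.round(R.T@(np.array([x,y,z])-p),1).tolist(),np.round(Ro.from_matrix(R.T@T).as_rotvec(),3).tolist())
E
python3 - <<'E'
from h import *
for n in("scene","side"):
    f=np.load(n+"0.npz");p=cloud(f);z=p[...,2]
    c=np.array([.6526,.091]);m=(np.hypot(p[...,0]-c[0],p[...,1]-c[1])<.075)&(z>.021)&(z<.0295)&(f["img"].max(-1)<150)&(f["img"][...,0].astype(int)-f["img"][...,2]<40)
    q=p[m][:,:2];(cc,rad)=cv2.minEnclosingCircle((q*1000).astype(np.float32));print(len(q),cc,rad,q.mean(0))
to(393,288,120,65)
E
```

```text
994 (648.7144775390625, 90.71772003173828) 74.4656982421875 [0.64287579 0.11219101]
803 (653.3663330078125, 89.71060180664062) 73.38493347167969 [0.6429718  0.11244889]
at [147.6 529.6 205. ] yaw 74.4 -> row [-301.3, -166.8, 85.2] [-0.001, 0.0, 0.165]
```

```bash
python3 -m jog '[-30,-17,8,0,0,0.016,-90,-50,25,0,0,0.05,-150,-83,42,0,0,0.08,-210,-116,60,0,0,0.12,-270,-150,77,0,0,0.15,-301,-167,85,0,0,0.165,-301,-167,85,0,0,0.165,-301,-167,85,0,0,0.165,-301,-167,85,0,0,0.165,-301,-167,85,0,0,0.165]' 94 30; python3 - <<'E'
from h import *
f=grab("wrist");save(f,"w1")
p=cloud(f);z=p[...,2];m=(z>.055)&(z<.068)&(abs(p[...,0]-.393)<.06)&(abs(p[...,1]-.288)<.06)
T=cv2.minAreaRect((p[m][:,:2]*1000).astype(np.float32));print(m.sum(),T)
to(393,288,32,65)
E
```

```text
time_s: 1.15
ee_pos: [0.3925, 0.2883, 0.1204]
tool_rot: [[-0.906, 0.424, -0.0], [0.424, 0.906, -0.0], [0.0, -0.0, -1.0]]
force: [-0.3, 1.1, 0.2]
grip_width: 0.998
gripper_force: 0.0
3275 ((391.9718933105469, 287.0672607421875), (63.99800109863281, 38.57854461669922), 64.94330596923828)
at [392.3 288.7 120.6] yaw 65.0 -> row [-1.0, -0.4, 88.6] [0.0, -0.0, -0.0]
```

```bash
python3 -m jog '[0,-1,20,0,0,0,0,-1,45,0,0,0,0,-1,70,0,0,0,0,-1,84,0,0,0,0,-1,88,0,0,0,0,-1,88,0,0,0,0,-1,88,0,0,0]' 94 30 && python3 -m jog '[0,0,0,0,0,0,0,0,0,0,0,0,0,0,0,0,0,0,0,0,0,0,0,0,0,0,0,0,0,0,0,0,0,0,0,0,0,0,0,0,0,0,0,0,0,0,0,0,0,0,-10,0,0,0,0,0,-30,0,0,0,0,0,-55,0,0,0,0,0,-75,0,0,0,0,0,-80,0,0,0,0,0,-80,0,0,0,0,0,-80,0,0,0]' 55 30; python3 - <<'E'
from h import *
to(671.5,57,118,29.3)
E
```

```text
time_s: 1.9
ee_pos: [0.3925, 0.2879, 0.0334]
tool_rot: [[-0.906, 0.422, 0.001], [0.422, 0.906, 0.001], [-0.001, 0.001, -1.0]]
force: [0.2, -0.2, 0.4]
grip_width: 0.998
gripper_force: 0.0
time_s: 3.4
ee_pos: [0.3919, 0.287, 0.1116]
tool_rot: [[-0.906, 0.423, -0.001], [0.423, 0.906, -0.001], [0.001, -0.001, -1.0]]
force: [-0.2, -0.2, -0.3]
grip_width: 0.679
gripper_force: 30.0
at [391.9 287.  111.6] yaw 65.0 -> row [-350.6, -90.1, -6.6] [-0.001, -0.0, 0.623]
```

```bash
python3 -m jog '[-20,-5,-1,0,0,0.03,-60,-15,-2,0,0,0.1,-100,-26,-3,0,0,0.17,-140,-36,-4,0,0,0.25,-180,-46,-4,0,0,0.32,-220,-56,-5,0,0,0.39,-260,-67,-5,0,0,0.46,-300,-77,-6,0,0,0.53,-330,-85,-7,0,0,0.58,-345,-89,-7,0,0,0.61,-351,-90,-7,0,0,0.623,-351,-90,-7,0,0,0.623,-351,-90,-7,0,0,0.623,-351,-90,-7,0,0,0.623]'; python3 - <<'E'
from h import *
f=grab("wrist");save(f,"w2");f2=grab("scene");save(f2,"s2")
for g in(f,f2):
    p=cloud(g);z=p[...,2];m=(z>.026)&(z<.036)&(abs(p[...,0]-.652)<.09)&(abs(p[...,1]-.091)<.09)
    print(m.sum(),cv2.minAreaRect((p[m][:,:2]*1000).astype(np.float32)))
p=cloud(f2);z=p[...,2];m=(z>.125)&(z<.155)
to(671.5,57,40,29.3)
a=np.hstack([f["img"],f2["img"]]);cv2.imwrite("pics/c2.png",cv2.resize(a,(800,300))[:,:,::-1])
E
```

```text
time_s: 4.8
ee_pos: [0.6718, 0.058, 0.1194]
tool_rot: [[-0.49, 0.872, -0.0], [0.872, 0.49, 0.0], [0.0, -0.0, -1.0]]
force: [-0.4, -0.4, -1.0]
grip_width: 0.679
gripper_force: 30.0
5288 ((645.3553466796875, 102.83021545410156), (92.224853515625, 110.29200744628906), 29.489421844482422)
1618 ((651.3643798828125, 91.52272033691406), (97.255126953125, 141.125), 29.02663803100586)
at [672.   57.8 119.7] yaw 29.3 -> row [-0.5, -0.9, 79.7] [0.0, 0.0, 0.001]
```

View pics/c2.png

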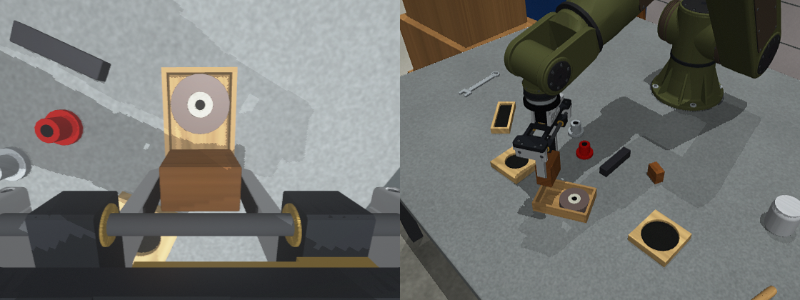

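```bash
python3 -m jog '[-1.5,-0.5,15,0,0,0,-1.5,-0.5,35,0,0,0,-1.5,-0.5,52,0,0,0,-1.5,-0.5,64,0,0,0,-1.5,-0.5,71,0,0,0,-1.5,-0.5,75,0,0,0,-1.5,-0.5,78,0,0,0,-1.5,-0.5,79.5,0,0,0,-1.5,-0.5,80,0,0,0,-1.5,-0.5,80,0,0,0,-1.5,-0.5,80,0,0,0]'
```

```text
time_s: 6.0
ee_pos: [0.6728, 0.0556, 0.0398]
tool_rot: [[-0.489, 0.872, 0.001], [0.872, 0.489, 0.0], [-0.0, 0.0, -1.0]]
force: [-0.3, 0.7, -0.4]
grip_width: 0.681
gripper_force: 30.0
```

```bash
python3 -m jog '[0,0,0.5,0,0,0,0,0,0.5,0,0,0,0,0,0.5,0,0,0,0,0,0.5,0,0,0,0,0,0.5,0,0,0,0,0,0,0,0,0,0,0,-15,0,0,0,0,0,-40,0,0,0,0,0,-70,0,0,0,0,0,-90,0,0,0,0,0,-95,0,0,0,0,0,-95,0,0,0]' 88; python3 - <<'E'
from h import *
to(459,84.5,120,-85+1e-6)
E
```

```text
time_s: 7.2
ee_pos: [0.6728, 0.0556, 0.1354]
tool_rot: [[-0.489, 0.872, 0.001], [0.872, 0.489, 0.0], [-0.001, 0.001, -1.0]]
force: [-0.8, 0.5, 0.4]
grip_width: 0.937
gripper_force: 0.0
at [672.8  55.6 135.4] yaw 29.3 -> row [129.8, -172.4, 15.1] [0.001, 0.001, -1.147]
```

```bash
python3 -m jog '[12,-16,2,0,0,0.12,25,-33,4,0,0,0.25,37,-49,6,0,0,0.38,50,-66,8,0,0,0.51,62,-82,9,0,0,0.64,75,-99,10,0,0,0.77,87,-115,11,0,0,0.90,98,-130,12,0,0,1.03,108,-143,13,0,0,1.16,115,-153,14,0,0,1.29,121,-161,15,0,0,1.42,125,-167,15,0,0,1.55,128,-170,15,0,0,1.68,130,-172,15,0,0,1.81,130,-172,15,0,0,1.92,130,-172,15,0,0,1.98,130,-172,15,0,0,1.995,130,-172,15,0,0,1.995,130,-172,15,0,0,1.995]' 70; python3 - <<'E'
from h import *
f=grab("wrist");save(f,"w3")
p=cloud(f);z=p[...,2];m=(z>.018)&(z<.03)&(abs(p[...,0]-.459)<.065)&(abs(p[...,1]-.085)<.04)
print(m.sum(),cv2.minAreaRect((p[m][:,:2]*1000).astype(np.float32)))
to(459,84.5,10,-85); print(r.state()["joint_positions"].round(2))
g=grab("scene");np.savez("s3.npz",**g);p=cloud(g);z=p[...,2];c=np.array([.6727,.0558])
m=(np.hypot(p[...,0]-c[0],p[...,1]-c[1])<.05)&(z>.058)&(z<.075);print(m.sum(),np.median(z[m]),cv2.minAreaRect((p[m][:,:2]*1000).astype(np.float32)))
E
```

```text
time_s: 9.1
ee_pos: [0.4588, 0.0849, 0.1191]
tool_rot: [[0.996, 0.088, -0.001], [0.088, -0.996, -0.0], [-0.001, -0.0, -1.0]]
force: [0.3, -0.1, -0.3]
grip_width: 0.745
gripper_force: 0.0
2834 ((458.4496154785156, 82.52610778808594), (108.7918930053711, 24.931224822998047), 5.3009796142578125)
at [458.9  84.9 119.2] yaw -85.0 -> row [0.2, 0.4, 109.2] [-0.001, 0.0, -3.141]
[ 0.1   0.21  1.85 -0.    1.08  1.59]
673 0.06626061560315877 ((671.6453857421875, 57.60016632080078), (67.4247055053711, 39.09886169433594), 28.967775344848633)
```

View pics/w3.png

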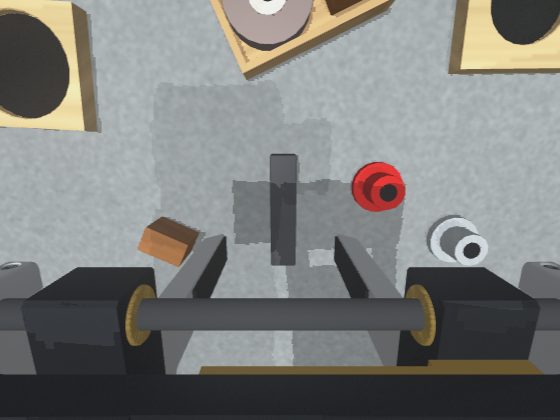

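```bash
python3 -m jog '[0,1.5,20,0,0,0,0,1.5,50,0,0,0,0,1.5,80,0,0,0,0,1.5,100,0,0,0,0,1.5,107,0,0,0,0,1.5,109,0,0,0,0,1.5,109,0,0,0,0,1.5,109,0,0,0]' && python3 -m jog '[0,0,0,0,0,0,0,0,0,0,0,0,0,0,0,0,0,0,0,0,0,0,0,0,0,0,0,0,0,0,0,0,0,0,0,0,0,0,0,0,0,0,0,0,0,0,0,0,0,0,-10,0,0,0,0,0,-30,0,0,0,0,0,-60,0,0,0,0,0,-75,0,0,0,0,0,-80,0,0,0,0,0,-80,0,0,0,0,0,-80,0,0,0]' 18 35; python3 - <<'E'
from h import *
to(561.5,-306,90,-44)
E
```

```text
time_s: 10.0
ee_pos: [0.4597, 0.0835, 0.0114]
tool_rot: [[0.996, 0.087, 0.002], [0.087, -0.996, 0.0], [0.002, -0.0, -1.0]]
force: [-0.6, -0.2, 0.4]
grip_width: 0.745
gripper_force: 0.0
time_s: 11.5
ee_pos: [0.4587, 0.0834, 0.0897]
tool_rot: [[0.996, 0.087, -0.001], [0.087, -0.996, -0.0], [-0.001, -0.0, -1.0]]
force: [0.4, -0.6, -2.7]
grip_width: 0.267
gripper_force: 35.0
at [458.7  83.4  89.7] yaw -85.0 -> row [68.7, 396.8, -0.4] [-0.0, 0.001, -0.716]
```

```bash
python3 -m jog '[4,20,0,0,0,-0.03,10,55,0,0,0,-0.1,16,95,0,0,0,-0.18,23,135,0,0,0,-0.25,30,175,0,0,0,-0.32,37,215,0,0,0,-0.40,44,255,0,0,0,-0.47,51,295,0,0,0,-0.54,58,335,0,0,0,-0.61,64,368,0,0,0,-0.67,67,388,0,0,0,-0.70,69,397,0,0,0,-0.716,69,397,0,0,0,-0.716,69,397,0,0,0,-0.716]'; python3 - <<'E'
from h import *
f=grab("wrist");save(f,"w4");np.savez("w4.npz",**f);g=grab("side");save(g,"sd4");np.savez("sd4.npz",**g)
for q in (f,g):
    p=cloud(q);z=p[...,2];m=(z>.016)&(z<.028)&(abs(p[...,0]-.561)<.085)&(abs(p[...,1]+.306)<.085)
    print(m.sum(),cv2.minAreaRect((p[m][:,:2]*1000).astype(np.float32)))
    m=(z>.05)&(z<.108)&(q["img"].max(-1)<80)&(abs(p[...,0]-.561)<.06)&(abs(p[...,1]+.306)<.06);print(m.sum(),cv2.minAreaRect((p[m][:,:2]*1000).astype(np.float32)))
to(561.5,-306,24,-44)
cv2.imwrite("pics/c4.png",cv2.resize(np.hstack([f["img"],g["img"]]),(800,300))[:,:,::-1])
E
```

```text
time_s: 12.9
ee_pos: [0.5621, -0.3051, 0.0898]
tool_rot: [[0.695, 0.719, -0.001], [0.719, -0.695, 0.001], [-0.0, -0.001, -1.0]]
force: [-0.3, 0.2, -1.6]
grip_width: 0.259
gripper_force: 35.0
2345 ((560.9044799804688, -308.34393310546875), (141.98056030273438, 57.21540451049805), 46.02964782714844)
3882 ((561.5864868164062, -304.593017578125), (109.2612533569336, 27.29015350341797), 45.857666015625)
384 ((562.552490234375, -307.4247131347656), (144.4353485107422, 62.29179382324219), 45.97069549560547)
485 ((561.6361083984375, -302.966552734375), (112.30159759521484, 34.13142013549805), 42.03273010253906)
at [ 562.3 -305.    90.4] yaw -44.0 -> row [-1.3, 0.2, 66.4] [-0.0, 0.0, 0.0]
```

View pics/c4.png

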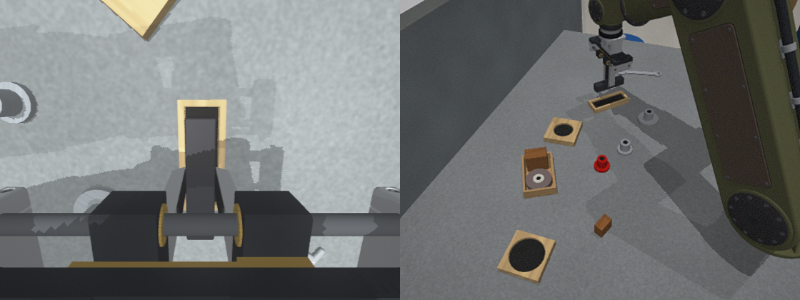

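```bash
python3 -m jog '[-3,2,10,0,0,0,-3,2,25,0,0,0,-3,2,40,0,0,0,-3,2,50,0,0,0,-3,2,57,0,0,0,-3,2,61,0,0,0,-3,2,64,0,0,0,-3,2,65.5,0,0,0,-3,2,66,0,0,0,-3,2,66,0,0,0,-3,2,66,0,0,0]'
```

```text
time_s: 14.1
ee_pos: [0.5618, -0.3098, 0.0247]
tool_rot: [[0.695, 0.719, 0.0], [0.719, -0.695, -0.0], [0.0, 0.001, -1.0]]
force: [-0.7, 0.3, -2.3]
grip_width: 0.266
gripper_force: 35.0
```

```bash
python3 -m jog '[0,0,0.8,0,0,0,0,0,1.2,0,0,0,0,0,1.2,0,0,0]' && python3 -m jog '[0,0,0,0,0,0,0,0,0,0,0,0,0,0,0,0,0,0,0,0,0,0,0,0,0,0,-12,0,0,0,0,0,-40,0,0,0,0,0,-75,0,0,0,0,0,-95,0,0,0,0,0,-100,0,0,0,0,0,-100,0,0,0,0,0,-100,0,0,0]' 55; python3 - <<'E'
from h import *
g=grab("side");p=cloud(g);z=p[...,2]
m=(z>.032)&(z<.05)&(abs(p[...,0]-.561)<.06)&(abs(p[...,1]+.306)<.06);print(m.sum(),np.median(z[m]),cv2.minAreaRect((p[m][:,:2]*1000).astype(np.float32)))
to(404,-265,110,-44)
E
```

```text
time_s: 14.4
ee_pos: [0.5616, -0.3096, 0.0232]
tool_rot: [[0.695, 0.719, -0.0], [0.719, -0.695, 0.0], [-0.0, -0.0, -1.0]]
force: [-0.0, 0.1, -1.4]
grip_width: 0.263
gripper_force: 35.0
time_s: 15.5
ee_pos: [0.5612, -0.3094, 0.122]
tool_rot: [[0.695, 0.719, -0.002], [0.719, -0.695, 0.001], [-0.0, -0.002, -1.0]]
force: [0.0, 0.1, -1.1]
grip_width: 0.584
gripper_force: 0.0
299 0.03678825668093022 ((561.74169921875, -307.5583801269531), (108.67768096923828, 29.901451110839844), 45.92292404174805)
at [ 561.1 -309.4  121.8] yaw -44.0 -> row [-77.3, -143.8, 12.2] [-0.002, 0.0, -0.0]
```

```bash
python3 -m jog '[-10,-20,2,0,0,0,-30,-55,6,0,0,0,-50,-93,10,0,0,0,-68,-126,12,0,0,0,-77,-144,12,0,0,0,-77,-144,12,0,0,0,-77,-144,12,0,0,0,-77,-144,12,0,0,0]' 60; cat > fl.py <<'E'
from h import *
import sys
x,y=map(float,sys.argv[1:3]);f=grab("wrist");save(f,sys.argv[3])
p=cloud(f);z=p[...,2];n=np.hypot(p[...,0]-x,p[...,1]-y)<.05
for a,b in((.034,.044),(.006,.014)):
    m=n&(z>a)&(z<b);print(m.sum(),cv2.minAreaRect((p[m][:,:2]*1000).astype(np.float32)),cv2.minEnclosingCircle((p[m][:,:2]*1000).astype(np.float32)))
E
python3 fl.py .404 -.265 w5
```

```text
time_s: 16.35
ee_pos: [0.4053, -0.2652, 0.1109]
tool_rot: [[0.695, 0.719, -0.0], [0.719, -0.695, 0.0], [0.0, -0.0, -1.0]]
force: [1.0, -0.7, 0.1]
grip_width: 0.639
gripper_force: 0.0
941 ((402.82208251953125, -267.7660217285156), (31.303895950317383, 30.580156326293945), 45.82701110839844) ((402.4403991699219, -268.1121520996094), 16.17669105529785)
2877 ((402.87579345703125, -268.2789001464844), (70.87578582763672, 70.70344543457031), 0.7782725095748901) ((402.82562255859375, -268.18707275390625), 35.8702507019043)
```

View pics/w5.png

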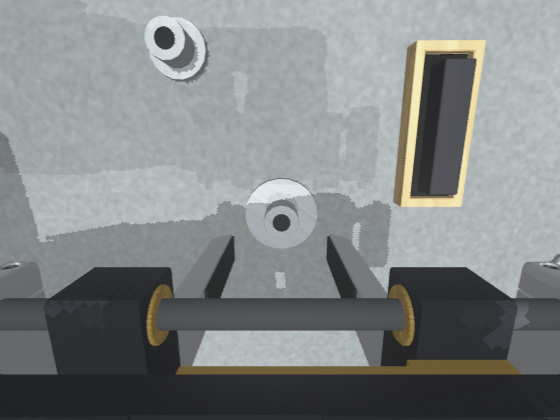

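```bash
python3 -m jog '[-3,0,15,0,0,0,-3,0,40,0,0,0,-3,0,65,0,0,0,-3,0,83,0,0,0,-3,0,92,0,0,0,-3,0,95.5,0,0,0,-3,0,96,0,0,0,-3,0,96,0,0,0]' && python3 -m jog '[0,0,0,0,0,0,0,0,0,0,0,0,0,0,0,0,0,0,0,0,0,0,0,0,0,0,0,0,0,0,0,0,0,0,0,0,0,0,0,0,0,0,0,0,-10,0,0,0,0,0,-30,0,0,0,0,0,-60,0,0,0,0,0,-85,0,0,0,0,0,-90,0,0,0,0,0,-90,0,0,0,0,0,-90,0,0,0]' 24 45; python3 - <<'E'
from h import *
to(420,80,110,24);to(569.5,325.5,110,60)
E
```

```text
time_s: 17.2
ee_pos: [0.4029, -0.2674, 0.0159]
tool_rot: [[0.695, 0.719, 0.001], [0.719, -0.695, -0.001], [0.0, 0.001, -1.0]]
force: [-0.0, -0.4, -0.1]
grip_width: 0.638
gripper_force: 0.0
time_s: 18.6
ee_pos: [0.4019, -0.2667, 0.1039]
tool_rot: [[0.695, 0.719, -0.002], [0.719, -0.695, 0.001], [-0.0, -0.002, -1.0]]
force: [0.7, -0.3, -5.9]
grip_width: 0.336
gripper_force: 45.0
at [ 401.9 -266.7  103.9] yaw -44.0 -> row [262.0, -227.8, -5.6] [-0.002, -0.001, -1.187]
at [ 401.9 -266.7  103.9] yaw -44.0 -> row [542.4, -290.8, -5.6] [-0.002, -0.002, -1.815]
```

```bash
python3 -m jog '[15,-8,-2,0,0,0,45,-24,-4,0,0,0,80,-43,-5,0,0,0,115,-62,-5,0,0,0,150,-80,-5,0,0,0,185,-99,-5,0,0,0,220,-118,-5,0,0,0,255,-137,-5,0,0,0,290,-155,-5,0,0,0,325,-174,-5,0,0,0,360,-193,-5,0,0,0,395,-212,-5,0,0,0,430,-230,-5,0,0,0,465,-249,-5,0,0,0,500,-268,-5,0,0,0,525,-281,-5,0,0,0,537,-288,-5,0,0,0,542,-291,-5,0,0,0,542,-291,-5,0,0,0,542,-291,-5,0,0,0]'; cat > pl.py <<'E'
from h import *
import sys
x,y=map(float,sys.argv[1:3]);f=grab("wrist");save(f,sys.argv[3]);g=grab("scene")
for q in(f,g):
    p=cloud(q);z=p[...,2];n=(abs(p[...,0]-x)<.085)&(abs(p[...,1]-y)<.085)
    m=n&(z>.016)&(z<.027);print(m.sum(),cv2.minAreaRect((p[m][:,:2]*1000).astype(np.float32)))
    for a,b in((.09,.106),(.108,.132)):
        m=n&(z>a)&(z<b);c=(p[m][:,:2]*1000).astype(np.float32);print("held",a,m.sum(),cv2.minAreaRect(c) if len(c)>5 else 0)
print(r.state()["ee_pos"],r.state()["joint_positions"].round(2))
E
python3 pl.py .5695 .3255 w6
```

```text
time_s: 20.6
ee_pos: [0.5694, 0.324, 0.1094]
tool_rot: [[0.695, 0.719, -0.001], [0.719, -0.695, -0.001], [-0.001, -0.0, -1.0]]
force: [-0.1, 0.2, -4.9]
grip_width: 0.333
gripper_force: 45.0
3566 ((568.2001342773438, 324.98126220703125), (104.42214965820312, 104.32664489746094), 1.803252100944519)
held 0.09 3940 ((570.5637817382812, 323.65228271484375), (71.17133331298828, 67.97777557373047), 77.79656982421875)
held 0.108 2144 ((567.859619140625, 325.8294372558594), (31.484041213989258, 53.440853118896484), 33.36382293701172)
1399 ((568.8143310546875, 326.9318542480469), (106.21212005615234, 104.86666870117188), 1.7302470207214355)
held 0.09 661 ((577.0853271484375, 330.54278564453125), (53.072757720947266, 71.21621704101562), 29.873517990112305)
held 0.108 378 ((575.6156616210938, 326.0819396972656), (41.1031608581543, 52.2180290222168), 1.1179295778274536)
[0.56968835 0.32394856 0.1101011 ] [ 0.46  0.62  1.29 -0.    1.23  1.23]
```

View pics/w6.png

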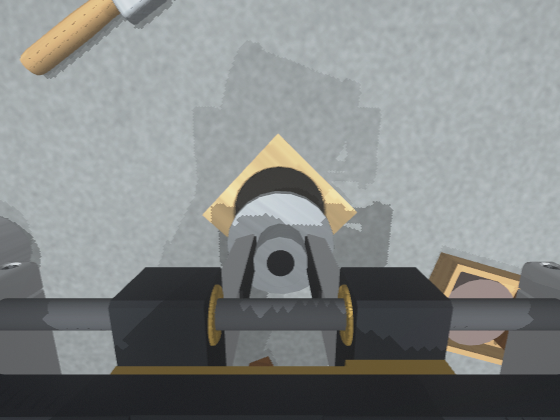

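```bash
python3 -m jog '[0,-2.3,10,0,0,0,0,-2.3,30,0,0,0,0,-2.3,48,0,0,0,0,-2.3,62,0,0,0,0,-2.3,71,0,0,0,0,-2.3,76,0,0,0,0,-2.3,79,0,0,0,0,-2.3,80.5,0,0,0,0,-2.3,80.5,0,0,0,0,-2.3,80.5,0,0,0]'
```

```text
time_s: 21.7
ee_pos: [0.5683, 0.3265, 0.0302]
tool_rot: [[0.695, 0.719, 0.001], [0.719, -0.695, 0.0], [0.001, 0.0, -1.0]]
force: [0.6, 0.7, -6.1]
grip_width: 0.333
gripper_force: 45.0
```

```bash
python3 -m jog '[0,0,1,0,0,0,0,0,2,0,0,0,0,0,2.5,0,0,0,0,0,2.5,0,0,0]' && python3 -m jog '[0,0,0,0,0,0,0,0,0,0,0,0,0,0,0,0,0,0,0,0,0,0,0,0,0,0,-12,0,0,0,0,0,-40,0,0,0,0,0,-75,0,0,0,0,0,-90,0,0,0,0,0,-95,0,0,0,0,0,-95,0,0,0]' 55; python3 - <<'E'
from h import *
g=grab("wrist");p=cloud(g);z=p[...,2]
n=(np.hypot(p[...,0]-.569,p[...,1]-.326)<.035)
for a,b in((.018,.03),(.045,.056)):
    m=n&(z>a)&(z<b);print(m.sum(),np.median(z[m]),z[m].std(),cv2.minAreaRect((p[m][:,:2]*1000).astype(np.float32)))
to(442,-93,110,-44)
E
```

```text
time_s: 22.1
ee_pos: [0.5681, 0.3265, 0.0275]
tool_rot: [[0.695, 0.719, 0.0], [0.719, -0.695, 0.0], [0.0, 0.0, -1.0]]
force: [-0.6, -1.3, -1.2]
grip_width: 0.335
gripper_force: 45.0
time_s: 23.1
ee_pos: [0.568, 0.3264, 0.1222]
tool_rot: [[0.695, 0.719, 0.0], [0.719, -0.695, 0.0], [0.0, 0.0, -1.0]]
force: [-0.4, 0.3, 0.1]
grip_width: 0.586
gripper_force: 0.0
2746 0.021952757668576517 0.0009336686488072094 ((568.7274780273438, 326.2071533203125), (69.31254577636719, 68.24317932128906), 44.52749252319336)
962 0.05001657267322834 0.0009122143592397286 ((567.5540771484375, 326.54718017578125), (31.049240112304688, 30.912456512451172), 23.17254066467285)
at [567.7 326.2 121.1] yaw -44.0 -> row [-388.8, 200.9, 11.6] [-0.0, 0.001, -0.0]
```

```bash
python3 -m jog '[-20,10,2,0,0,0,-55,28,6,0,0,0,-95,49,11,0,0,0,-135,70,11,0,0,0,-175,90,11,0,0,0,-215,111,11,0,0,0,-255,132,11,0,0,0,-295,152,11,0,0,0,-335,173,11,0,0,0,-368,190,11,0,0,0,-384,198,11,0,0,0,-389,201,11,0,0,0,-389,201,11,0,0,0,-389,201,11,0,0,0]' 60; python3 fl.py .442 -.093 w7; python3 -c "
from h import *
print(r.state()['ee_pos'])"
```

```text
time_s: 24.55
ee_pos: [0.4424, -0.0922, 0.1108]
tool_rot: [[0.694, 0.72, -0.001], [0.72, -0.694, 0.0], [-0.0, -0.001, -1.0]]
force: [-0.6, 0.7, 0.1]
grip_width: 0.635
gripper_force: 0.0
944 ((440.9657287597656, -97.74050903320312), (31.316211700439453, 30.959388732910156), 2.413886785507202) ((440.9880065917969, -98.05799102783203), 15.920113563537598)
837 ((442.0919494628906, -96.82911682128906), (46.1593017578125, 49.705936431884766), 46.402137756347656) ((441.0830993652344, -97.94530487060547), 24.997089385986328)
[ 0.4425411  -0.09207665  0.11090537]
```

```bash
python3 -m jog '[-4.5,2.5,15,0,0,0,-4.5,2.5,40,0,0,0,-4.5,2.5,65,0,0,0,-4.5,2.5,83,0,0,0,-4.5,2.5,92,0,0,0,-4.5,2.5,95.5,0,0,0,-4.5,2.5,96,0,0,0,-4.5,2.5,96,0,0,0]' && python3 -m jog '[0,0,0,0,0,0,0,0,0,0,0,0,0,0,0,0,0,0,0,0,0,0,0,0,0,0,0,0,0,0,0,0,0,0,0,0,0,0,0,0,0,0,0,0,-10,0,0,0,0,0,-30,0,0,0,0,0,-60,0,0,0,0,0,-85,0,0,0,0,0,-90,0,0,0,0,0,-90,0,0,0,0,0,-90,0,0,0]' 24 45; python3 - <<'E'
from h import *
to(657,-106,108,-44)
E
```

```text
time_s: 25.4
ee_pos: [0.4416, -0.0979, 0.0159]
tool_rot: [[0.695, 0.719, 0.001], [0.719, -0.695, -0.0], [0.001, 0.001, -1.0]]
force: [-0.4, 0.4, 0.7]
grip_width: 0.637
gripper_force: 0.0
time_s: 26.8
ee_pos: [0.4404, -0.0978, 0.1041]
tool_rot: [[0.695, 0.719, -0.002], [0.719, -0.695, 0.001], [-0.001, -0.002, -1.0]]
force: [0.2, -0.4, -2.8]
grip_width: 0.333
gripper_force: 45.0
at [440.4 -97.8 104.1] yaw -44.0 -> row [144.5, 161.5, -4.3] [-0.002, 0.001, -0.0]
```

```bash
python3 -m jog '[12,13,-1,0,0,0,34,38,-4,0,0,0,60,67,-4,0,0,0,86,96,-4,0,0,0,112,125,-4,0,0,0,132,148,-4,0,0,0,142,159,-4,0,0,0,144,161,-4,0,0,0,144,161,-4,0,0,0,144,161,-4,0,0,0]'; python3 pl.py .657 -.106 w8
```

```text
time_s: 27.8
ee_pos: [0.656, -0.1062, 0.1086]
tool_rot: [[0.695, 0.719, -0.001], [0.719, -0.695, 0.0], [-0.001, -0.001, -1.0]]
force: [-1.0, 0.0, -3.3]
grip_width: 0.332
gripper_force: 45.0
5829 ((656.8397216796875, -107.26458740234375), (104.26754760742188, 104.48173522949219), 5.505167484283447)
held 0.09 1240 ((664.94677734375, -96.57392120361328), (23.04496192932129, 47.12469482421875), 44.87419509887695)
held 0.108 3014 ((657.5245971679688, -107.21379089355469), (32.09929275512695, 52.9080810546875), 59.4151496887207)
1442 ((656.2250366210938, -104.74600219726562), (106.67822265625, 107.64495849609375), 6.098499774932861)
held 0.09 222 ((660.8428955078125, -93.94561767578125), (28.451732635498047, 48.71035385131836), 57.274715423583984)
held 0.108 353 ((655.0641479492188, -102.33047485351562), (32.31330108642578, 55.85506820678711), 38.10508346557617)
[ 0.65627729 -0.10628207  0.10930701] [-0.22  0.64  1.26 -0.    1.25  0.55]
```

View pics/w8.png

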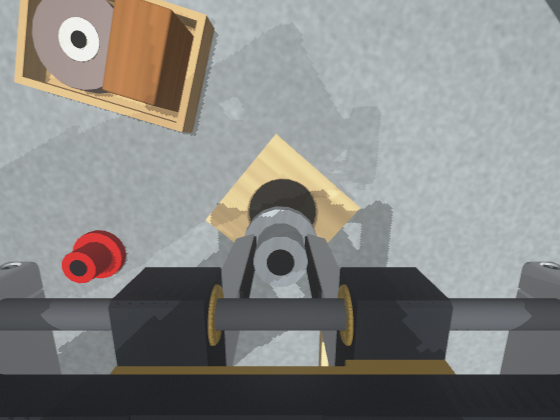

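```bash
python3 -m jog '[0.5,0.5,10,0,0,0,0.5,0.5,30,0,0,0,0.5,0.5,48,0,0,0,0.5,0.5,62,0,0,0,0.5,0.5,71,0,0,0,0.5,0.5,76,0,0,0,0.5,0.5,79,0,0,0,0.5,0.5,80,0,0,0,0.5,0.5,80,0,0,0,0.5,0.5,80,0,0,0]'
```

```text
time_s: 28.9
ee_pos: [0.6579, -0.1063, 0.0298]
tool_rot: [[0.695, 0.719, 0.001], [0.719, -0.695, -0.0], [0.0, 0.001, -1.0]]
force: [0.8, 1.0, -2.8]
grip_width: 0.331
gripper_force: 45.0
```

```bash
python3 -m jog '[0,0,1,0,0,0,0,0,2,0,0,0,0,0,2.2,0,0,0,0,0,2.2,0,0,0]' && python3 -m jog '[0,0,0,0,0,0,0,0,0,0,0,0,0,0,0,0,0,0,0,0,0,0,0,0,0,0,-12,0,0,0,0,0,-40,0,0,0,0,0,-75,0,0,0,0,0,-110,0,0,0,0,0,-125,0,0,0,0,0,-130,0,0,0,0,0,-130,0,0,0,0,0,-130,0,0,0]' 55; python3 - <<'E'
from h import *
g=grab("wrist");save(g,"w9");p=cloud(g);z=p[...,2]
def t(x,y,rad,*bands):
    n=(np.hypot(p[...,0]-x,p[...,1]-y)<rad)
    for a,b in bands:
        m=n&(z>a)&(z<b);print(m.sum(),np.median(z[m]),cv2.minAreaRect((p[m][:,:2]*1000).astype(np.float32)))
t(.657,-.106,.025,(.018,.03),(.045,.056))
t(.6722,.0567,.05,(.055,.075))
s=grab("scene");save(s,"s9");p=cloud(s);z=p[...,2];t(.672,.0567,.05,(.055,.075));t(.635,.122,.025,(.018,.03));t(.5615,-.307,.07,(.033,.045))
E
```

```text
time_s: 29.3
ee_pos: [0.6577, -0.1062, 0.0275]
tool_rot: [[0.695, 0.719, 0.0], [0.719, -0.695, -0.0], [0.0, 0.0, -1.0]]
force: [-2.4, 0.9, 2.8]
grip_width: 0.334
gripper_force: 45.0
time_s: 30.5
ee_pos: [0.657, -0.1061, 0.1552]
tool_rot: [[0.695, 0.719, -0.003], [0.719, -0.695, 0.001], [-0.001, -0.002, -1.0]]
force: [0.4, 0.2, 0.3]
grip_width: 0.584
gripper_force: 0.0
738 0.021967086946425574 ((657.2943725585938, -105.57621002197266), (48.278900146484375, 48.395076751708984), 46.03037643432617)
772 0.050041031333408675 ((657.44677734375, -106.01014709472656), (30.979944229125977, 30.994108200073242), 72.231689453125)
3971 0.06592598427203 ((673.2556762695312, 55.363399505615234), (64.39649963378906, 38.79172134399414), 29.125551223754883)
715 0.06607361893256858 ((672.5858764648438, 58.11909866333008), (67.7789535522461, 38.89080810546875), 28.524091720581055)
473 0.026850155488839733 ((635.314697265625, 121.15449523925781), (48.872825622558594, 47.975711822509766), 12.303221702575684)
289 0.03723418376193155 ((559.5224609375, -306.88787841796875), (113.20580291748047, 25.69940757751465), 47.60090637207031)
```

View pics/s9.png

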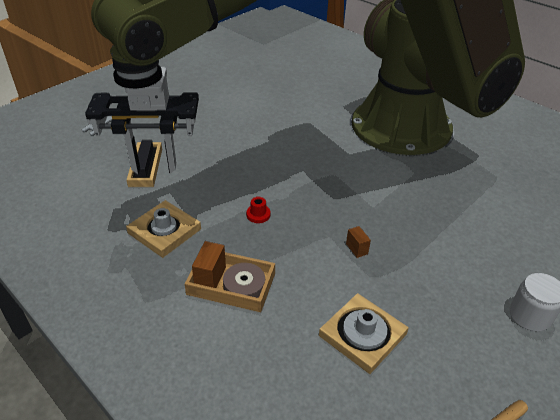

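View pics/w9.png

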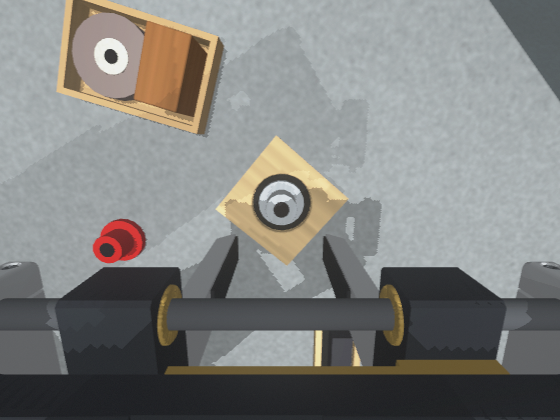

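Both views show all the parts seated: small flange (162,222), large flange (365,327), stick in its slot (145,160), and the block upright beside the flat wheel (208,262). Every measured height matches a full seat.

```bash
python3 -c "
from rig import ticket
print(ticket.close_job())"
```

```text
the job is handed in; nothing more can be done
None
```

I handed the job in at about 31 s of the 109 s allowed: both flanges and the dressing stick are seated in their holders, and the block stands upright and square in the gap beside the flat wheel. The last camera measurements put every part within tolerance, but the hand-in gave no verdict.

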